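# Seat and hold the drilling-jig cover

### The arm

A 7-joint arm with a two-finger parallel gripper is mounted at the origin on the work surface. World frame = base frame: x ahead of the robot, y to its left, z up, the work surface at z = 0. Lengths are in m, angles in rad, forces in N, time in s.
With the tool pointing down it reaches from about 0.425 to 0.925 m from the base axis. Payload 6.8 kg.
Tool frame: the origin (TCP) lies on the front face of the gripper's body, between the roots of the fingers; the fingertips stand 73 mm ahead of it and the grasp point (between the pads) lies 54 mm ahead of it (env.nose_length is the distance from the TCP to the fingertips, in m); z points along the fingers, y is the line along which they close (so a half turn about z gives the same grasp; the last joint's range is limited). The gripper opens to 85 mm and grips with 20 to 120 N. Pads are 22 mm wide; open, the fingers measure 114 mm over their backs; the gripper's body (76 mm by 85 mm) begins 54 mm behind the grasp point. The pads swing forward as they close: fully open they stand 13 mm farther back than shut.
Start: joints at [-1.238, 0.477, 0.022, 1.555, -0.011, 1.109, -0.083], TCP at [0.288, 0.61, 0.304] pointing down, gripper open.
Joint ranges: [-2.96, 2.96], [-0.34, 2.1], [-1.41, 1.46], [0.24, 2.44], [-1.37, 4.51], [0.17, 1.92], [-2.96, 2.96]. Speed limits (rad/s): [2.39, 2.39, 3.14, 3.14, 3.14, 3.14, 3.14].

### API

Orientations are given as a unit quaternion [w, x, y, z].
In Python, from cell import env, kin, camera, calibration, job gives the robot as it stands. The module is installed in compiled form; this text tells all that it offers. Calls block until the motion is done:
- env.reach(position, orientation): joint-space move of the TCP to a pose.
- env.movel(position, velocity=0.15, rot=None, stop_force=None): straight line of the TCP; rot=None keeps the orientation; velocity is the mean speed in m/s. With stop_force (N) it stops when the force on the tool has changed by that much, and returns True; else False.
- env.goto_joints(angles): joint-space move.
- env.grip(opening, f_grip=None): finger opening in m; f_grip is the grip in N (None keeps the last); returns when the fingers have stopped.
- env.dwell(seconds).
- kin.inverse_kinematics(position, orientation): joint angles nearest the present ones, or None.
- env.get_state(): the state.
- camera(name): name is "scene" or "top" or "wrist"; returns (picture, depth): 420x560x3 uint8, blue, green, red; 420x560 float32, m along the optical axis (not along the pixel's ray), 0 where there is no reading.
- calibration(name): a dict with "fx", "fy", "cx", "cy" (pixels), "rvec" (rotation vector, rad) and "tvec" (3), from world to camera coordinates, as OpenCV has them. Camera axes: x right, y down, z forward; pixel columns grow to the right and rows downward; lengths in m; the calibration is good to about 2 mm. A picture is of the moment at which its call begins: read the wrist's pose just before it. calibration takes no time and is no camera call; for the wrist camera it gives the pose at the moment of the call.
A pose or a line that the arm cannot do raises env.PlanningError and nothing moves.
- job.job_done(): hands the job in; it is judged then, once.
The state is a dict: "time": time; "qpos": joint angles; "joint_velocities": joint speeds; "joint_torque": joint torques, N m; "tcp_pos": TCP position; "orientation": TCP orientation; "force": force on the tool from outside, world axes, zero at the start; "torque": the same for the moment, N m; "opening": finger opening in m; "gripper_force": force on a finger pad.
Only numpy, scipy, OpenCV 4.12 (cv2) and the standard library are available. Lean on these libraries where they do the work, as an engineer would, in place of code of your own. Each camera call takes 0.05 s, during which the arm holds its last target. There are 200 camera calls.

### The job

Pick the loose aluminium cover up by its bar handle, set it on the steel drilling jig with tongue over tongue, and feel along the jig's slot until the blind bore under the cover's tongue drops over the locating pin. Then press the cover fully down against the sprung brass blank until it lies flat on the jig and in line with it, and finish while still gripping the handle and holding it down: do not let go. Leave the brush, the jar and the hammer where they are.

Things in the scene. Friction and masses are not known exactly. Their poses are not given: they have to be found in the camera images.
- jig: Fixed steel drilling jig, 26 mm high. From above: main block 76 x 64 mm (x by y) with a tongue, 34 mm wide, running on from its -x side to x = -82 mm. Origin: centre of the main block's underside, on the bench; z up, -x along the tongue. A brass blank on springs, 44 x 36 mm, stands 6 mm proud of the main block's centre; the locating pin stands in the tongue's slot.
- jig_slot (a point): Middle of the pin slot, on the tongue's top face: (-55, 0, 26) mm in the jig's frame, same axes. The fixed upright pin, 9 mm in diameter, chamfered tip, 12 mm proud of that face, stands anywhere within 8 mm of here along the jig's x axis, 0 mm off along y. Its place is not reported: see it before the cover hides it, or feel for it.
- cover: Loose aluminium cover, about 0.3 kg, lying right way up: plate 18 mm thick, main part 76 x 64 mm, tongue 34 mm wide on its -x side to x = -72 mm, bar handle on top. Origin: centre of the main part's underside; z up. On the pin's tip it rides 12 mm above the jig's top face; bore on pin, it sinks to 6 mm, onto the blank; the last 6 mm must be pressed and held, or it springs up.
- cover_bore (a point): Centre of the mouth of the blind bore in the underside of the cover's tongue, at (-55, 0, 0) mm in the cover's frame, same axes. The bore is 12 mm in diameter and 14 mm deep, not visible from above.
- cover_grip (a point): Centre of the cover's bar handle, at (0, 0, 42) mm in the cover's frame, same axes: 24 mm above the plate's top face. The bar runs along the cover's x axis, 70 mm long, 14 mm wide (y), 16 mm high, on two posts.
- pad (a joint): How far the sprung brass blank is pressed down: 0 standing 6 mm proud of the jig's top face, 0.006 m when flush with it. The spring pushes back with 5 N at 0, rising to 9 N at 0.006.
- brush: Bystander: a loose brush lying on the bench between jig and cover, not over 40 mm high; origin at the underside, handle along its -x.
- jar: Bystander: a loose clear jar with a metal cap, 60 mm in diameter, 75 mm high, beyond the work; origin at the centre of its underside.
- hammer: Bystander: a loose hammer lying on the bench at the right (-y) of the work, handle along its -x, not over 40 mm high; origin at the underside.

How it is judged:
On the way, in this order (a step that is already met when the one before it is completed fails the run):
1. the cover is lifted off the bench by its handle (height (world z) of cover above 0.034 m and contact force between the fingers and cover above 2 N), for 0.1 s.
2. the cover's bore has dropped over the pin (x of cover_bore in the frame of jig between -0.066 and -0.044 m and y of cover_bore in the frame of jig between -0.004 and 0.004 m and angle between the x axis of cover and the x axis of jig, either way round below 0.12 rad and z of cover_bore in the frame of jig below 0.0345 m and angle between cover's own z axis and vertical below 0.1 rad), for 0.1 s.
At the end, for the whole second after the job is handed in: Bore on the pin (within 11 mm of mid-slot along, 4 mm across), cover in line to 0.12 rad, level to 0.05 rad, bore mouth under 3 mm above the jig's top face, blank pressed at least 4.5 of 6 mm, cover still, fingers on it with over 3 N (x of cover_bore in the frame of jig between -0.066 and -0.044 m and y of cover_bore in the frame of jig between -0.004 and 0.004 m and angle between the x axis of cover and the x axis of jig, either way round below 0.12 rad and z of cover_bore in the frame of jig below 0.029 m and value of joint pad above 0.0045 m and angle between cover's own z axis and vertical below 0.05 rad and contact force between the fingers and cover above 3 N and linear speed of cover below 0.02 m/s); the arm keeps its last pose, push and grip.
It fails at once if the brush is pushed more than 30 mm (distance of brush from where it was at the start of the episode above 0.03 m).
It fails at once if the jar is pushed more than 30 mm (distance of jar from where it was at the start of the episode above 0.03 m).
It fails at once if the hammer is pushed more than 30 mm (distance of hammer from where it was at the start of the episode above 0.03 m).
It also fails if it takes over 38 s, if anything falls off the work surface, if the arm or the gripper's body presses on something with over 40 N, if the wrist force passes 120 N, or if a joint passes its speed limit or range.

## Working session

There is one attempt and no reset: what is moved stays moved. The work goes in short steps, each a Python script; the robot and the scene stay as the last script left them, time stands still between calls to the robot, and variables do not carry over. Pictures are saved under pics/ and viewed, at most 10 in all, crops included, and the job is handed in when it is done.

```bash
mkdir -p pics; cat > h.py <<'E'
import numpy as np, cv2
from cell import env, kin, camera, calibration, job
def pts(name,depth,cal=None):
    c=cal or calibration(name); R=cv2.Rodrigues(np.array(c["rvec"],float))[0]; t=np.array(c["tvec"],float).ravel()
    v,u=np.mgrid[:depth.shape[0],:depth.shape[1]]
    P=np.dstack([(u-c["cx"])/c["fx"]*depth,(v-c["cy"])/c["fy"]*depth,depth])
    W=(P-t)@R; W[depth==0]=np.nan
    return W
E
python3 - <<'E'
from h import *
for n in ("top","scene"):
    p,d=camera(n); cv2.imwrite(f"pics/{n}0.png",p); np.save(f"{n}0.npy",d)
    W=pts(n,d); print(n,calibration(n),np.nanmin(W.reshape(-1,3),0),np.nanmax(W.reshape(-1,3),0)); np.save(f"{n}W.npy",W)
print(env.get_state())
E
```

```text
top {'fx': 498.4753642867951, 'fy': 498.4753642867951, 'cx': 285.9244716739979, 'cy': 206.24346939058935, 'rvec': array([ 2.18634433, -2.13521543,  0.09004861]), 'tvec': array([-0.08165327,  0.57844715,  1.19504323])} [ 0.04736389 -1.1669166  -0.76977937] [1.3347503  1.17002829 0.12858906]
scene {'fx': 493.5982896872429, 'fy': 493.5982896872429, 'cx': 276.6875241731387, 'cy': 218.85316495850265, 'rvec': array([ 0.79342261,  2.59822019, -1.03415186]), 'tvec': array([ 0.52277532, -0.13299355,  1.34836248])} [-1.96867318 -2.53553637 -0.77773318] [1.32912266 0.54857731 0.52443232]
{'time': 0.1, 'qpos': array([-1.23810145,  0.47773209,  0.02237627,  1.55635979, -0.01150742,
        1.10932986, -0.08309649]), 'joint_velocities': array([-0.00074256, -0.00244278,  0.00112221, -0.00282063,  0.00014595,
       -0.00311997, -0.00078718]), 'joint_torque': array([ 4.77562251e-03, -5.97754383e+01,  1.61401972e+00, -2.81957138e+01,
        1.29444149e-02,  5.00320471e-03,  2.99666647e-05]), 'tcp_pos': array([0.28783232, 0.61008439, 0.30301064]), 'orientation': array([-1.20234834e-04,  2.18622126e-01,  9.75809225e-01, -8.41685715e-04]), 'force': array([-0.49495363,  0.32102385, -0.05565976]), 'torque': array([ 0.01098236,  0.02201086, -0.00053979]), 'gripper_force': 0.0, 'opening': 0.08561397888385086}
```

View pics/top0.png

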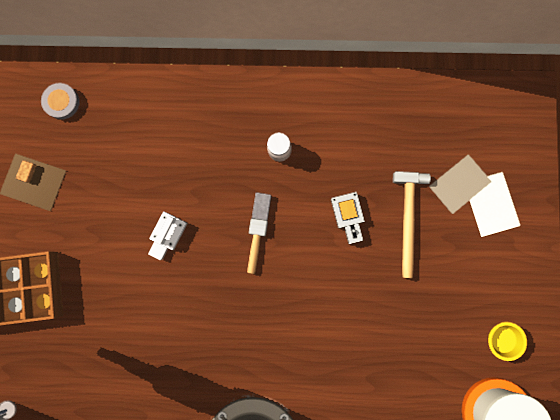

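View pics/scene0.png

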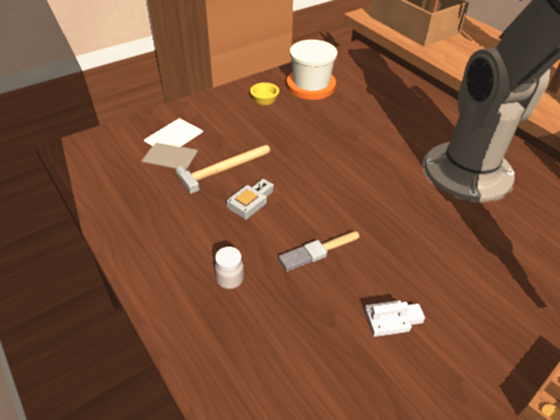

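The top view shows the cover at about (168,235) with its tongue toward lower left, the jig at (348,213) with its tongue toward the bottom and the pin in the slot at about (352,233). The brush is at (258,232), the jar at (279,147) and the hammer at (408,225). The scene view agrees.

```bash
python3 - <<'E'
from h import *
p=cv2.imread("pics/top0.png"); W=np.load("topW.npy")
b=W[...,2]
print("bench z",np.nanmedian(b[180:200,300:320]))
def rect(win,z0,z1,name):
    r0,r1,c0,c1=win; m=np.zeros(b.shape,bool); m[r0:r1,c0:c1]=True
    m&=(b>z0)&(b<z1)
    n,l,s,_=cv2.connectedComponentsWithStats(m.astype(np.uint8)); k=1+np.argmax(s[1:,4]); q=W[l==k]
    xy=(q[:,:2]*1000).astype(np.float32)
    print(name,len(q),"z",np.median(q[:,2]),"rect",cv2.minAreaRect(xy)); return q
rect((180,260,320,380),.012,.05,"jig")
rect((200,270,140,200),.007,.07,"cover")
rect((200,270,140,200),.035,.07,"handle")
rect((180,285,235,280),.006,.06,"brush")
rect((160,285,385,435),.008,.06,"hammer")
rect((120,175,260,310),.03,.1,"jar")
cr=np.hstack([cv2.resize(p[175:255,315:385],None,fx=5,fy=5,interpolation=2),cv2.resize(p[195:275,135:205],None,fx=5,fy=5,interpolation=2)])
cv2.imwrite("pics/crop.png",cr)
E
```

```text
bench z -0.0009340777675833727
jig 1066 z 0.025953541231516202 rect ((554.5692749023438, -223.83384704589844), (119.2233657836914, 64.1133804321289), 15.5734224319458)
cover 1015 z 0.01774793997184728 rect ((498.8009338378906, 232.5191650390625), (66.43164825439453, 110.05199432373047), 65.858154296875)
handle 202 z 0.048404950734147564 rect ((514.5076293945312, 225.55958557128906), (15.485492706298828, 68.47030639648438), 66.10558319091797)
brush 984 z 0.01718118050486036 rect ((513.6583251953125, 3.604938507080078), (41.63577651977539, 199.64569091796875), 82.97954559326172)
hammer 1385 z 0.022465198803827493 rect ((543.8939208984375, -366.58984375), (88.10074615478516, 259.4386291503906), 85.47050476074219)
jar 501 z 0.07313306647419668 rect ((723.349853515625, -45.87689208984375), (55.71958923339844, 54.898414611816406), 50.4495735168457)
```

View pics/crop.png

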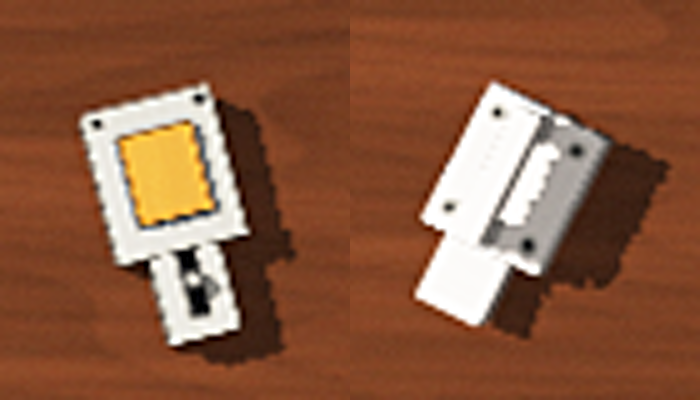

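```bash
cat >> h.py <<'E'
def quat(yaw_deg): # tool down, tool x axis at yaw_deg
    a=np.radians(yaw_deg)/2; return np.array([0,np.cos(a),np.sin(a),0])
def ray(name,u,v,z,c=None):
    c=c or calibration(name); R=cv2.Rodrigues(np.array(c["rvec"],float))[0]; t=np.array(c["tvec"],float).ravel()
    o=-R.T@t; d=R.T@np.array([(u-c["cx"])/c["fx"],(v-c["cy"])/c["fy"],1]); return o+d*(z-o[2])/d[2]
J=np.array([.5758,-.2179]); JY=15.57
C=np.array([.5144,.2256]); CY=-23.9
def jf(P): # world xy -> jig frame
    a=np.radians(JY); d=np.asarray(P)[:2]-J; return np.array([d@[np.cos(a),np.sin(a)],d@[-np.sin(a),np.cos(a)]])
E
python3 - <<'E'
from h import *
print("pin top-view jig frame",jf(ray("top",353.6-.5,230.8,.038)))
env.reach([.54,-.23,.30],quat(195.6)); print(env.get_state()["time"],env.get_state()["tcp_pos"],env.get_state()["qpos"])
import pickle
c=calibration("wrist"); p,d=camera("wrist"); cv2.imwrite("pics/w1.png",p); np.save("w1.npy",d); pickle.dump(c,open("w1.pkl","wb")); print(c)
E
```

```text
pin top-view jig frame [-0.05436823  0.00047828]
3.175 [ 0.54043494 -0.22919449  0.29989073] [-0.26964239  0.40940334  0.7455079   1.81336501 -0.31829597  1.04247935
  2.44207005]
{'fx': 290.28876129022865, 'fy': 290.28876129022865, 'cx': 281.87864742396897, 'cy': 209.88892857014378, 'rvec': array([-1.76755773, -2.33307414, -0.37434135]), 'tvec': array([ 0.36609093, -0.47505166,  0.23328508])}
```

View pics/w1.png

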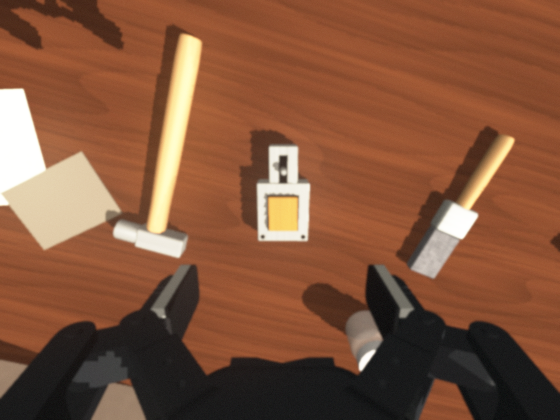

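The wrist view shows the jig at (283,210), squared up in the image, with its tongue up and the pin in the slot near (283,170). The brush, jar and hammer are clear of it.

```bash
python3 - <<'E'
from h import *
import pickle
c=pickle.load(open("w1.pkl","rb")); p=cv2.imread("pics/w1.png"); d=np.load("w1.npy"); W=pts("wrist",d,c); z=W[...,2]
m=np.zeros(z.shape,bool); m[135:255,245:325]=True; m&=(z>.012)&(z<.06)
n,l,s,_=cv2.connectedComponentsWithStats(m.astype(np.uint8)); k=1+np.argmax(s[1:,4]); q=W[l==k]
print("bench",np.nanmedian(z[100:130,300:400]),"top z",np.median(q[:,2]))
r=cv2.minAreaRect((q[:,:2]*1000).astype(np.float32)); print(r)
t=np.argwhere(z[145:182,270:298]>.031)+[145,270]; print("pin px",len(t),t.mean(0) if len(t) else 0,[W[a,b] for a,b in t][:0])
if len(t): P=np.array([W[a,b] for a,b in t]); print(P.mean(0),P[:,2].max(),jf(P.mean(0)))
g=cv2.cvtColor(p,cv2.COLOR_BGR2GRAY); print(g[150:182,276:292])
for yaw in (CY,CY+180,JY,JY+180):
    pos=[*C,.2] if yaw<0 or yaw in (CY+180,) else [*J,.2]
    print(yaw,kin.inverse_kinematics(pos,quat(yaw)))
E
```

```text
bench -0.0003052395145616327 top z 0.026092898984566043
((553.5922241210938, -224.2076416015625), (119.07383728027344, 64.0967025756836), 15.605788230895996)
pin px 49 [170.67346939 282.42857143] []
[ 0.52281322 -0.23260148  0.03608549] 0.038925854438202734 [-5.49884470e-02  6.04853039e-05]
[[242 242 241 238 239 240 241 241 240 238 237 236 237 238 239 240]
 [242 242 241 239 238 240 241 241 239 239 237 235 237 238 240 240]
 [242 242 241 239 238 239 240 241 239 238 237 235 237 239 239 241]
 [242 242 240 236 235 235 235 235 235 233 231 231 236 238 240 241]
 [242 240 235 225 216 213 214 216 212 211 210 218 230 237 240 241]
 [241 238 225 190 161 159 156 157 155 156 157 182 221 234 239 241]
 [241 236 208 151 104  90  90  90  88  91 106 160 212 234 239 240]
 [242 235 204 135  79  58  53  56  53  59  86 150 210 234 240 240]
 [241 235 205 133  74  52  48  50  48  53  80 146 210 234 239 241]
 [241 234 201 133  76  52  51  50  49  53  83 147 209 234 239 240]
 [236 231 199 132  72  52  49  49  48  56  84 151 212 235 240 240]
 [220 212 183 125  68  51  52  50  52  53  92 158 215 235 240 241]
 [18
[... 1007 characters left out ...]
234 201 132  78  59  56  60  61  65 105 172 222 236 240 241]
 [241 235 199 132  75  55  54  55  54  62 105 173 222 236 241 242]
 [241 235 203 135  77  59  55  53  53  62 105 172 224 236 240 241]
 [240 233 200 135  79  58  56  54  54  65 104 170 222 236 239 240]
 [236 229 194 131  78  61  59  60  60  64 101 166 216 232 236 238]]
-23.9 [-1.3572396   0.83092683  1.26992528  1.97389112 -0.92253558  1.0862651
 -1.65437993]
156.1 [-1.0960316   0.52025148  0.75961414  1.96116852 -0.47523928  0.8452884
  1.07589227]
15.57 [-0.51648387  0.91631491  1.26552533  1.84461104 -0.96727803  1.16562866
 -0.20295623]
195.57 [-0.21476526  0.57615307  0.65963259  1.82785059 -0.44417769  0.88981295
  2.49547168]
```

```bash
python3 - <<'E'
from h import *
import pickle
c=pickle.load(open("w1.pkl","rb")); print("pin ray",ray("",283.5,171.8,.038,c), jf(ray("",283.5,171.8,.038,c)))
a=np.radians(CY); ex=np.array([np.cos(a),np.sin(a)])
env.reach([*(C-.036*ex),.27],quat(CY+180)); print(env.get_state()["time"],env.get_state()["qpos"])
env.grip(.05,40); print(env.get_state()["time"])
c=calibration("wrist"); p,d=camera("wrist"); cv2.imwrite("pics/w2.png",p); W=pts("wrist",d,c); z=W[...,2]
for lo,hi in ((.007,.03),(.038,.07)):
    m=(np.hypot(W[...,0]-C[0],W[...,1]-C[1])<.1)&(z>lo)&(z<hi)
    n,l,s,_=cv2.connectedComponentsWithStats(m.astype(np.uint8)); k=1+np.argmax(s[1:,4]); q=W[l==k]
    print(len(q),np.median(q[:,2]),cv2.minAreaRect((q[:,:2]*1000).astype(np.float32)))
E
```

```text
pin ray [ 0.52339959 -0.23115738  0.038     ] [-0.05403597  0.0012942 ]
4.9583 [-1.22085598  0.37225904  0.81519241  1.95836036 -0.33159275  0.94794406
  0.909397  ]
5.4
3539 0.017741515543476864 ((497.83349609375, 233.2276611328125), (63.953102111816406, 110.09735107421875), 65.77985382080078)
829 0.04954961509593988 ((513.1790161132812, 226.42539978027344), (13.858879089355469, 70.10643005371094), 65.68031311035156)
```

View pics/w2.png

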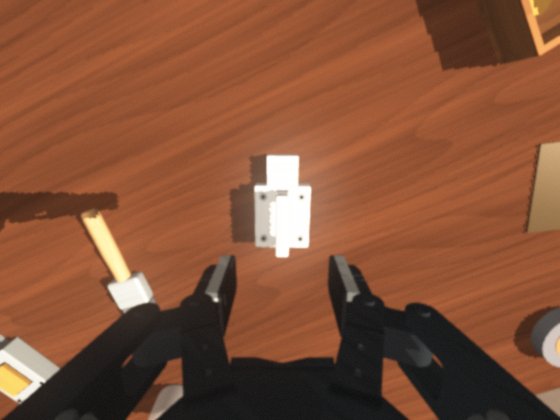

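The view shows the cover centred at (283,215), its handle between the jaws' closing line, nothing in the way. Its sizes come out exactly right. Grasping now.

```bash
cat >> h.py <<'E'
J=np.array([.5751,-.2181]); JY=15.6
C=np.array([.5136,.2261]); CY=-24.2
def st():
    s=env.get_state(); print("t%.2f"%s["time"],"tcp",s["tcp_pos"].round(4),"F",s["force"].round(2),"T",s["torque"].round(2),"op %.4f gf %.1f"%(s["opening"],s["gripper_force"])); return s
E
python3 - <<'E'
from h import *
q=quat(CY+180)
env.reach([*C,.16],q)
env.movel([*C,.0965],.1,rot=q,stop_force=8); st()
env.grip(.0,90); st()
print(kin.inverse_kinematics([*J,.2],quat(JY+180)))
env.movel([*C,.2],.15); s=st()
c=calibration("wrist"); p,d=camera("wrist"); cv2.imwrite("pics/w3.png",p); W=pts("wrist",d,c)
z=W[...,2]; m=(np.hypot(W[...,0]-C[0],W[...,1]-C[1])<.11)&(z>.10)&(z<.130)
n,l,k,_=cv2.connectedComponentsWithStats(m.astype(np.uint8)); q=W[l==1+np.argmax(k[1:,4])]
print(len(q),np.median(q[:,2]),cv2.minAreaRect((q[:,:2]*1000).astype(np.float32)))
E
```

```text
t6.77 tcp [0.514  0.2261 0.0969] F [0.11 0.33 0.66] T [ 0.01 -0.01 -0.02] op 0.0505 gf 0.0
t7.19 tcp [0.5139 0.2262 0.0972] F [-1.67 -0.26  5.71] T [-0.09  0.21 -0.05] op 0.0127 gf 88.1
[-0.10606172  0.5359371   0.50000396  1.82226074 -0.32723658  0.8658736
  2.39263078]
t8.03 tcp [0.5129 0.2261 0.1992] F [-1.58  0.13 -3.48] T [ 0.01 -0.03 -0.03] op 0.0126 gf 87.8
11109 0.11976512888619747 ((491.64117431640625, 236.05076599121094), (64.20117950439453, 97.7820053100586), 65.7964859008789)
```

View pics/w3.png

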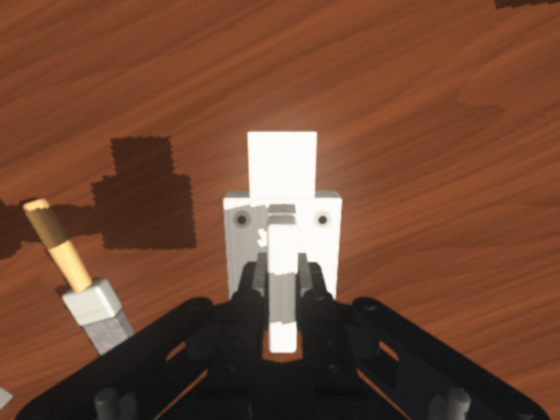

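Held level and square, centred on the grip. Moving to the jig and trying the bore straight over the seen pin.

```bash
cat >> h.py <<'E'
a=np.radians(JY); EX=np.array([np.cos(a),np.sin(a)]); EY=np.array([-EX[1],EX[0]])
def P(dx,dy,z): return [*(J+dx*EX+dy*EY),z]   # dx,dy = cover origin in jig frame
def rel(s): d=s["tcp_pos"][:2]-J; return (np.array([d@EX,d@EY,s["tcp_pos"][2]])*1000).round(2)
E
python3 - <<'E'
from h import *
q=quat(JY+180)
env.reach(P(.001,0,.2),q); st()
env.movel(P(.001,0,.145),.12,rot=q); s=st(); print(rel(s))
hit=env.movel(P(.001,0,.1305),.03,stop_force=5); s=st(); print(hit,rel(s))
E
```

```text
t9.72 tcp [ 0.5765 -0.2163  0.1996] F [-0.49  0.47 -3.23] T [ 0.02 -0.1   0.01] op 0.0124 gf 87.7
t10.33 tcp [ 0.5763 -0.2178  0.1452] F [ 0.6  -0.29 -2.51] T [ 0.01 -0.04 -0.01] op 0.0120 gf 87.7
[ 1.280e+00 -4.000e-02  1.452e+02]
t10.97 tcp [ 0.5761 -0.2179  0.1304] F [ 0.54 -0.37 -3.33] T [ 0.   -0.05 -0.  ] op 0.0121 gf 87.7
False [ 9.7000e-01 -5.0000e-02  1.3044e+02]
```

It dropped straight past the pin-tip height with no contact, so the bore is on the pin. Pressing down.

```bash
python3 - <<'E'
from h import *
env.dwell(.2)
for z in (.1275,.125,.1235,.122,.1205):
    hit=env.movel(P(.001,0,z),.02,stop_force=22); s=st(); print(z,hit,rel(s))
    if hit or s["force"][2]>18: break
env.dwell(.3); st()
c=calibration("wrist"); p,d=camera("wrist"); cv2.imwrite("pics/w4.png",p); W=pts("wrist",d,c)
z=W[...,2]; m=(np.hypot(W[...,0]-J[0],W[...,1]-J[1])<.11)&(z>.035)&(z<.056)
n,l,k,_=cv2.connectedComponentsWithStats(m.astype(np.uint8)); q=W[l==1+np.argmax(k[1:,4])]
print(len(q),"top z",np.median(q[:,2]),cv2.minAreaRect((q[:,:2]*1000).astype(np.float32)))
A=np.c_[q[:,:2],np.ones(len(q))]; print("slopes",np.linalg.lstsq(A,q[:,2],rcond=None)[0])
E
```

```text
t11.47 tcp [ 0.5765 -0.218   0.128 ] F [0.47 0.89 3.14] T [ 0.14  0.03 -0.  ] op 0.0124 gf 88.5
0.1275 False [  1.34  -0.31 128.  ]
t11.74 tcp [ 0.5765 -0.218   0.1253] F [-0.18 -0.21  4.29] T [ 0.06 -0.02  0.04] op 0.0124 gf 88.8
0.125 False [  1.34  -0.3  125.33]
t11.99 tcp [ 0.5764 -0.218   0.1238] F [0.55 0.   6.02] T [ 0.08 -0.02 -0.03] op 0.0126 gf 88.9
0.1235 False [  1.32  -0.3  123.85]
t12.24 tcp [ 0.5765 -0.218   0.1231] F [-1.4   0.81 11.62] T [ 0.34  0.39 -0.02] op 0.0122 gf 89.9
0.122 False [  1.37  -0.32 123.12]
t12.49 tcp [ 0.5765 -0.2182  0.1231] F [-5.59  4.05 25.41] T [0.83 1.37 0.01] op 0.0124 gf 91.8
0.1205 False [  1.33  -0.45 123.08]
t12.79 tcp [ 0.5765 -0.2182  0.1231] F [-6.71  3.14 25.68] T [0.82 1.41 0.06] op 0.0122 gf 91.8
10951 top z 0.04380562268276194 ((554.611083984375, -223.719970703125), (98.24126434326172, 64.4566879272461), 15.938131332397461)
slopes [0.00400063 0.00231425 0.04219446]
```

View pics/w4.png

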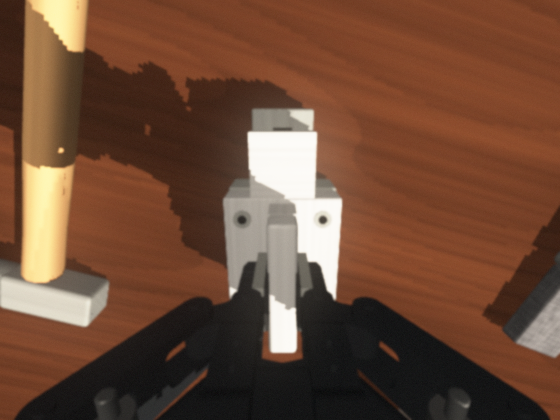

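The cover lies flat on the jig: its top is at 43.8 mm against 44 expected, it is level and in line, and it has reached the hard stop with about 25 N held. The tongue sits over the jig's tongue.

```bash
python3 -c "
from h import *
st(); print(job.job_done())"
```

```text
t12.84 tcp [ 0.5765 -0.2182  0.1231] F [-6.71  3.86 25.79] T [0.89 1.3  0.  ] op 0.0125 gf 91.8
the job is handed in; nothing more can be done
None
```

I handed the job in at 12.8 s with the bore on the pin and the cover pressed flat and in line on the jig, still gripped and held down with about 25 N; the hand-in gave no verdict.

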